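# Press two thread bushes into a tripod plate

## Task

Two steel thread bushes stand proud at one end of the aluminium tripod plate. Load the plate flat on the table of the bench press and push the sprung plunger fully down on one bush after the other, shifting the plate between, so that each bush is driven in level with the plate; then lay the plate flat in the shallow tray, bushes up, with the plunger back up, and leave the loupe and the film can where they stand.

Things in the scene. Friction and masses are not known exactly. Their poses are not given: they have to be found in the camera images.
- plate_center (a point): Centre (half-way up) of the loose tripod plate lying on the desk: plain aluminium, 120 mm long (its x), 50 mm wide (its y), 10 mm thick (its z, up), about 0.15 kg. The two bushes are at its +x end, which points roughly away from the robot at the start; the -x end is bare and is the one to grip, across the 50 mm.
- plate_grip (a point): Good grip point of the plate, half-way up its thickness: on its centre line, 16 mm in from the bare end (44 mm towards the plate's -x from plate_center). Axes as the plate.
- bush_large_top (a point): Centre of the top of the larger steel bush, 16 mm outside diameter; 20 mm in from the plate's +x edge (40 mm from plate_center) and 14 mm to the +y side of its centre line. It stands about 5 mm above the plate and goes down with joint bush_large.
- bush_small_top (a point): Centre of the top of the smaller steel bush, 12 mm outside diameter; 20 mm in from the plate's +x edge and 14 mm to the -y side of its centre line. It stands about 5 mm above the plate and goes down with joint bush_small.
- bush_large (a joint): How far the larger bush has been driven into the plate, m: 0 = 5 mm proud, 0.005 = level with the plate. A tight fit: moves only under about 6 N and stays where it is left.
- bush_small (a joint): The same for the smaller bush.
- press_anvil (a point): Point on the press's steel table exactly under the plunger's axis, 40 mm above the desk. Axes of the press, which is fixed to the desk: x into the press (roughly away from the robot), z up; it is open to -x and to both sides. The table reaches 55 mm in front of this point and 46 mm to either side. The head and button above reach 21 mm in front of and beside the axis, 80 to 177 mm above the desk.
- press_fence (a point): Middle of the front face of the fence, at table height, 20.5 mm behind press_anvil: a straight steel bar 7 mm high, 76 mm long along the press's y. With the plate's +x edge against it both bushes are level with the plunger in x; the plate is then shifted 28 mm along y from one bush to the other. The plate's bare end overhangs the table's front edge and can be gripped there.
- button_top (a point): Centre of the top of the round black palm button of the plunger, 42 mm diameter; 177 mm above the desk with the plunger up; goes down with it.
- plunger_face (a point): Centre of the plunger's flat lower face, 16 mm diameter: 70 mm above the desk (30 mm above the table) with the plunger up, so 15 mm above a proud bush on a plate that lies on the table.
- plunger (a joint): Travel of the plunger downward, m: 0 = up, 0.0198 = fully down on its depth stop, where its face is level with the top of the plate on the table. A return spring of 3 N at the top and 8 N at the bottom lifts it when let go; driving a bush adds about 6 N.
- tray_in (a point): Centre of the inner floor (9 mm above the desk) of the shallow aluminium tray with a black rubber floor, outside 162 mm (its x) by 136 mm (its y), walls 3 mm thick, rim 24 mm above the desk. Its x axis points roughly away from the robot. Fixed to the desk.
- loupe: Black watchmaker's loupe standing on the desk, 34 mm diameter, 28 mm high; not part of the job. Origin at the centre of its underside.
- film_can: Black film canister standing on the desk, 33 mm diameter, 49 mm high; not part of the job. Origin at the centre of its underside.

How it is judged:
By the outcome, as a careful person would: the job done as asked, in the order asked, and still so for the second after the job is handed in, with the robot touching nothing.
It also fails if it takes over 72 s, if anything falls off the work surface, if the arm or the gripper's body presses on something with over 40 N, if the wrist force passes 120 N, or if a joint passes its speed limit or range.

## Robot

A 7-joint arm with a two-finger parallel gripper is mounted at the origin on a cart in front of the work surface, level with it; the furniture and walls round the work are solid. World frame = base frame: x ahead of the robot, y to its left, z up, the work surface at z = 0. Lengths are in m, angles in rad, forces in N, time in s.
With the tool pointing down it reaches from about 0.425 to 0.875 m from the base axis. Payload 4.7 kg.
Tool frame: the origin (TCP) lies between the finger pads; the fingertips stand 19 mm ahead of it and the grasp point (between the pads) is the TCP; z points along the fingers, y is the line along which they close (so a half turn about z gives the same grasp; the last joint's range is limited). The gripper opens to 85 mm and grips with 20 to 120 N. Pads are 22 mm wide; open, the fingers measure 114 mm over their backs; the gripper's body (76 mm by 85 mm) begins 54 mm behind the grasp point. The pads swing forward as they close: fully open they stand 13 mm farther back than shut.
Start: joints at [0.014, 0.321, -0.07, 1.45, 0.023, 1.371, -0.057], TCP at [0.65, -0, 0.25] pointing down, gripper open.
Joint ranges: [-2.86, 2.86], [-0.3, 2.09], [-1.38, 1.24], [0.06, 2.45], [-1.56, 4.7], [0.09, 2.05], [-2.69, 2.69]. Speed limits (rad/s): [2.57, 2.57, 3.14, 3.14, 3.14, 3.14, 3.14].

## Interface

Orientations are given as a unit quaternion [w, x, y, z].
In Python, from workcell import r, cams gives the robot as it stands.
- The arm moves only by the tool move_arm, never from a script. Its argument "series" is a list of rows, each a list of 3 entries, a list of its own where there are three numbers: the turn, a rotation vector about the tool's x, y, z in degrees, then the shift along the tool's x, y, z in mm, then the opening, from 0 (shut) to 1 (fully open). A call has 1 to 20 rows; each row is the pose to reach, as a shift and turn from the pose commanded when the call began, along the tool's axes at that moment; what a row does not reach only later rows make up. A row lasts 1/8 s, in which the tool goes at most 62.5 mm and 10.7 degrees, less where a joint would pass 70% of its speed; a pose out of reach is approached as far as the arm can. A call with a gripper value outside its range is refused whole. The fingers move at their own pace and stop on an object; "force" is the grip in N (left out, the last holds). Time passes only in rows, so rows that repeat a pose let the fingers close. It gives the time, the measured TCP pose, the force, the opening and the grip force at its end, in the units of the state.
- r.get_state(): the state, without advancing time (a new reading comes with each control period).
- cams.snapshot(name): name is "scene" or "side" or "wrist"; returns a dict with "color" (384x512x3 uint8, blue, green, red), "intrinsics" (3x3 intrinsics, pixels), "position" and "rotation" of the camera in the world; the wrist camera has in their place "hand_eye" (4x4, takes a point from camera to tool coordinates, whose origin is the TCP and whose axes are the flange's). Camera axes: x right, y down, z forward; pixel columns grow to the right and rows downward; lengths in m; the calibration is good to about 2 mm. A picture is of the moment at which its call begins: read the wrist's pose just before it. There is no depth.
- r.finish_job(): hands the job in; it is judged then, once.
Trained networks look in a picture, given as the dict that the camera call returned (one of the last four; its "shot" number tells which), for a name from the list of things; names that differ only in an ending like _2 or _b are one class to them, and where a whole thing is asked for, a point or a joint stands for the part that bears it (a point fixed in the world has none). Each returns a list of dicts, best first, with "conf" (0 to 1); they miss things now and then, are a little off and sometimes report something else, mostly with a low value. They report only what shows in the picture. A call takes as long as a camera call.
- cams.search_frame(name, picture): "extent" ([left, top, width, height] in pixels, round what is visible of it).
- cams.mark_of(name, picture): "point" ([column, row] in pixels: a listed point, or the origin of a listed thing).
The state is a dict: "clock": time; "qpos": joint angles; "joint_vel": joint speeds; "effort": joint torques, N m; "position": TCP position; "orientation": TCP orientation; "force": force on the tool from outside, world axes, zero at the start; "torque": the same for the moment, N m; "width": opening from 0.0 (shut) to 1.0 (fully open); "grip_force": force on a finger pad.
Only numpy, scipy, OpenCV 4.12 (cv2) and the standard library are available. Lean on these libraries where they do the work, as an engineer would, in place of code of your own. Each camera call takes 0.05 s, during which the arm holds its last target. There are 200 camera calls.

## Working session

There is one attempt and no reset: what is moved stays moved. The work goes in short steps, Python scripts to look and compute and a tool call to move; the robot and the scene stay as the last step left them, time stands still between calls to the robot, and variables do not carry over. Pictures are saved under pics/ and viewed, at most 11 in all, crops included, and the job is handed in when it is done.

Besides the shell and the picture viewer there is one more tool, called after ">>>" by a JSON object that holds its "op" and its "data". move_arm: Moves the arm, as the interface text tells. Its arguments: {"type":"object","properties":{"series":{"type":"array","items":{"type":"array"}},"force":{"type":"number"}},"required":["series"]}

```bash
mkdir -p pics; ls; cat > h.py <<'E'
import numpy as np, cv2
from scipy.spatial.transform import Rotation as R
from workcell import r, cams
def pose():
    s=r.get_state(); q=np.array(s["orientation"]); return np.array(s["position"]),R.from_quat(q[[1,2,3,0]]).as_matrix()
def shot(name):
    p,M=pose(); d=cams.snapshot(name)
    if name=="wrist":
        H=np.array(d["hand_eye"]); d["C"]=p+M@H[:3,3]; d["Rw"]=M@H[:3,:3]
    else: d["C"]=np.array(d["position"]); d["Rw"]=np.array(d["rotation"])
    return d
def at_z(d,uv,z):
    k=np.linalg.inv(np.array(d["intrinsics"]))@np.array([uv[0],uv[1],1]); v=d["Rw"]@k
    return d["C"]+v*(z-d["C"][2])/v[2]
def proj(d,P):
    c=np.array(d["intrinsics"])@(d["Rw"].T@(np.array(P)-d["C"])); return c[:2]/c[2]
Z=dict(plate_center=.005,plate_grip=.005,bush_large_top=.015,bush_small_top=.015,press_anvil=.04,press_fence=.04,button_top=.177,plunger_face=.07,tray_in=.009,loupe=0,film_can=0)
def look(cam,names=Z,z=Z):
    d=shot(cam)
    for n in names:
        m=cams.mark_of(n,d)
        for c in m[:1]: print(cam,n,round(c["conf"],2),np.round(c["point"],1),np.round(at_z(d,c["point"],z[n])*1000,1))
    return d
E
python3 - <<'E'
from h import *
print(r.get_state())
for c in ["scene","side","wrist"]:
    d=look(c); cv2.imwrite(f"pics/{c}0.png",d["color"]); print(d["C"],d["Rw"].round(2).tolist())
a=[cv2.imread(f"pics/{c}0.png") for c in ["scene","side"]]
E
```

```text
pics
{'clock': 0.0, 'qpos': array([ 0.01410666,  0.32181897, -0.07007198,  1.45169699,  0.0226211 ,
        1.37079429, -0.05689732]), 'joint_vel': array([ 0.00111523, -0.00051839,  0.0008203 , -0.00230656,  0.00045137,
        0.00264943,  0.00014261]), 'effort': array([-1.25131752e-03, -4.93579853e+01, -3.82724963e-01, -3.14334905e+01,
        1.30020955e-02,  1.12603378e-02,  4.26072404e-06]), 'position': array([ 6.49489999e-01, -6.68521762e-05,  2.49214947e-01]), 'orientation': array([-6.37338939e-04,  7.07099667e-01,  7.07113236e-01, -7.25192709e-04]), 'force': array([-0.379329  , -0.30408104, -0.30471376]), 'torque': array([-0.05537213,  0.0670956 ,  0.03695086]), 'grip_force': 0.0, 'width': 1.0026374979309987}Traceback (most recent call last):
  File "<stdin>", line 4, in <module>
  File "h.py", line 22, in look
    for c in m[:1]: print(cam,n,round(c["conf"],2),np.round(c["point"],1),np.round(at_z(d,c["point"],z[n])*1000,1))
                                                                                   ~~~~^^^^^^^^^^^^^^^^^^^
  File "h.py", line 13, in at_z
    k=np.linalg.inv(np.array(d["intrinsics"]))@np.array([uv[0],uv[1],1]); v=d["Rw"]@k
                                                                            ~~~~~~~^~
ValueError: matmul: Input operand 1 has a mismatch in its core dimension 0, with gufunc signature (n?,k),(k,m?)->(n?,m?) (size 3 is different from 4)
```

```bash
sed -i 's/d\["Rw"\]=np.array(d\["rotation"\])/d["Rw"]=R.from_quat(np.array(d["rotation"])[[1,2,3,0]]).as_matrix()/' h.py
python3 - <<'E'
from h import *
for c in ["scene","side","wrist"]:
    d=look(c); cv2.imwrite(f"pics/{c}0.png",d["color"]); print(d["C"].round(3),d["Rw"].round(2).tolist())
E
```

```text
scene plate_center 0.85 [197.4 297. ] [517.9 231.7   5. ]
scene plate_grip 0.72 [210.3 310.5] [474.6 241.    5. ]
scene bush_large_top 0.41 [178.1 285.1] [565.4 238.4  15. ]
scene bush_small_top 0.59 [187.  279.1] [561.7 215.5  15. ]
scene press_anvil 0.77 [232.7 208.1] [613.5  -7.7  40. ]
scene press_fence 0.27 [209.3 307.8] [461.1 256.1  40. ]
scene button_top 0.75 [230.4 164.6] [607.7   2.1 177. ]
scene tray_in 0.59 [279.1 172.5] [ 632.1 -254.5    9. ]
scene loupe 0.44 [190.3 248.7] [630.9 134.2   0. ]
scene film_can 0.76 [170.4 234.6] [704.7 127.4   0. ]
[0.122 0.585 0.655] [[-0.8, -0.35, 0.48], [-0.6, 0.47, -0.65], [-0.0, -0.81, -0.59]]
side plate_center 0.88 [222.9 294.5] [526.7 228.7   5. ]
side plate_grip 0.69 [235.5 311.3] [476.9 247.6   5. ]
side bush_large_top 0.44 [207.2 287.8] [560.6 240.4  15. ]
side bush_small_top 0.47 [215.3 282.5] [555.9 218.6  15. ]
side press_anvil 0.96 [251.9 212.1] [613.4   5.6  40. ]
side press_fence 0.78 [248.3 208.3] [629.5  -0.8  40. ]
side button_top 0.79 [252.7 167. ] [611.7   1.1 177. ]
side tray_in 0.64 [299.6 165.4] [ 645.2 -271.3    9. ]
side loupe 0.63 [219.8 296.9] [530.8 234.8   0. ]
side film_can 0.5 [197.2 236. ] [698.1 121.1   0. ]
[0.072 0.712 0.82 ] [[-0.81, -0.37, 0.46], [-0.59, 0.52, -0.62], [-0.01, -0.77, -0.63]]
wrist press_anvil 0.63 [221.8 178.4] [609.7 -10.3  40. ]
wrist press_fence 0.58 [241.3 174.8] [633.7  -5.8  40. ]
wrist button_top 0.56 [203.5 212.7] [611.7  -5.9 177. ]
wrist loupe 0.76 [230.9  51.6] [620.9 140.2   0. ]
wrist film_can 0.86 [289.9  67. ] [693.9 122.6   0. ]
[0.65  0.064 0.373] [[1.0, 0.0, -0.0], [-0.0, -0.97, -0.26], [-0.0, 0.26, -0.97]]
```

View pics/scene0.png

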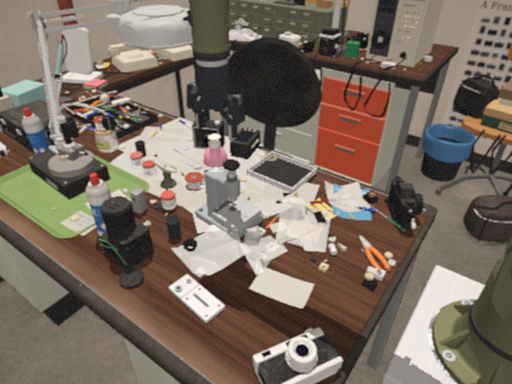

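View pics/side0.png

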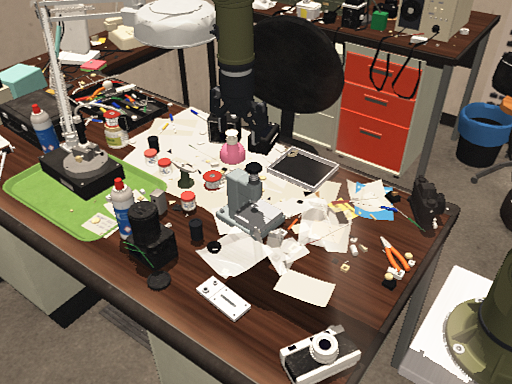

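The scene shows plate near (197,297), press (230,205), tray (280,170), loupe (190,245), film can (172,230) in scene pixels. These agree with the networks, apart from a fence outlier. I'm moving above the plate.

>>> {"op": "move_arm", "data": {"series": [[[0,0,-10],[60,-40,0],1],[[0,0,-20],[120,-80,0],1],[[0,0,-30],[180,-120,0],1],[[0,0,-40],[210,-150,0],1],[[0,0,-50],[240,-164,0],1],[[0,0,-60],[240,-164,0],1],[[0,0,-70],[240,-164,0],1],[[0,0,-79],[240,-164,0],1],[[0,0,-79],[240,-164,0],1],[[0,0,-79],[240,-164,0],1]]}}

```text
clock: 3.15
position: [0.486, 0.2399, 0.2504]
orientation: [0.0, 0.097, 0.995, -0.0]
force: [-0.2, 0.2, -0.6]
width: 1.001
grip_force: 0.0
```

```bash
python3 - <<'E'
from h import *
print(r.get_state()["position"],r.get_state()["qpos"].round(2))
d=look("wrist"); cv2.imwrite(f"pics/w1.png",d["color"])
for b in cams.search_frame("plate_center",d)[:1]: print(b)
E
```

```text
[0.48603099 0.2399211  0.25037672] [-0.17  0.11 -0.36  1.71  0.04  1.33  0.84]
wrist plate_center 0.82 [256.3 189.9] [518.4 235.3   5. ]
wrist plate_grip 0.58 [253.9 160.7] [478.1 239.8   5. ]
wrist bush_large_top 0.59 [268.6 221. ] [562.5 243.8  15. ]
wrist bush_small_top 0.51 [248.7 222.9] [560.  216.4  15. ]
wrist press_anvil 0.75 [ 96.1 295. ] [614.   -9.5  40. ]
wrist loupe 0.82 [208.  265.4] [620.8 141.4   0. ]
wrist film_can 0.46 [203.4 307.6] [691.4 116.9   0. ]
{'extent': [238.4, 146.0, 38.8, 85.2], 'conf': 0.88}
```

View pics/w1.png

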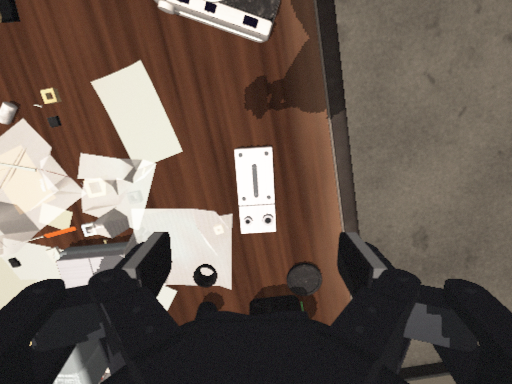

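The plate lies bright and upright at columns 235–276, rows 146–233, with bushes at the lower end; loupe is at (205,275).

```bash
cat >> h.py <<'E'
def fit(d,z,box,lo=150):
    l,t,w,h=[int(v) for v in box]; l-=4;t-=4;w+=8;h+=8
    g=cv2.cvtColor(d["color"],cv2.COLOR_BGR2GRAY); m=np.zeros_like(g); m[t:t+h,l:l+w]=(g[t:t+h,l:l+w]>lo)
    m=cv2.morphologyEx(m,cv2.MORPH_CLOSE,np.ones((7,7)))
    cs,_=cv2.findContours(m,0,1); c=max(cs,key=cv2.contourArea)[:,0]
    P=np.array([at_z(d,u,z)[:2]*1000 for u in c],np.float32)
    return cv2.minAreaRect(P)
E
python3 - <<'E'
from h import *
d=shot("wrist")
for lo in (110,140,170): print(fit(d,.01,[238,146,39,87],lo))
print(pose()[1].round(4).tolist())
E
```

```text
((519.2265625, 233.8026885986328), (50.771732330322266, 120.58570098876953), 82.61567687988281)
((519.3277587890625, 233.85533142089844), (50.506568908691406, 120.24573516845703), 82.51094818115234)
((519.3494873046875, 233.81820678710938), (50.0323600769043, 119.48548889160156), 82.54414367675781)
[[-0.9816, 0.1908, -0.0], [0.1908, 0.9816, -0.0001], [-0.0, -0.0001, -1.0]]
```

>>> {"op": "move_arm", "data": {"series": [[[0,0,-3.5],[10,-2.4,50],0.8],[[0,0,-3.5],[10,-2.4,100],0.8],[[0,0,-3.5],[10,-2.4,150],0.8],[[0,0,-3.5],[10,-2.4,190],0.8],[[0,0,-3.5],[10,-2.4,215],0.8],[[0,0,-3.5],[10,-2.4,225],0.8],[[0,0,-3.5],[10,-2.4,230],0.8],[[0,0,-3.5],[10,-2.4,230],0.8]]}}

```text
clock: 4.85
position: [0.4763, 0.2398, 0.021]
orientation: [0.001, 0.065, 0.998, 0.0]
force: [-0.4, 0.1, -0.3]
width: 0.798
grip_force: 0.0
```

```bash
python3 - <<'E'
from h import *
d=look("wrist",["plate_center","plate_grip"]); cv2.imwrite(f"pics/w2.png",d["color"])
for b in cams.search_frame("plate_center",d)[:1]: print(b)
E
```

```text
wrist plate_center 0.96 [259.6 305. ] [517.2 236.4   5. ]
wrist plate_grip 0.95 [256.1 239. ] [475.4 239.8   5. ]
{'extent': [213.3, 208.0, 93.3, 106.5], 'conf': 0.56}
```

View pics/w2.png

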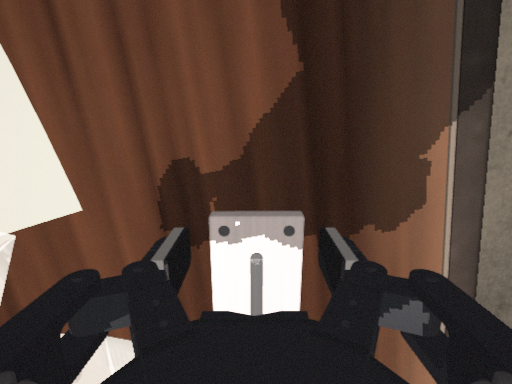

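The plate is centred between the fingers (plate columns 210–302, rows 211+). Now I'm closing partway and feeling for the desk.

>>> {"op": "move_arm", "data": {"series": [[[0,0,0],[0,0,0],0.65],[[0,0,0],[0,0,1],0.65],[[0,0,0],[0,0,2],0.65],[[0,0,0],[0,0,3],0.65]], "force": 40}}

```text
clock: 5.55
position: [0.4757, 0.2395, 0.0172]
orientation: [-0.0, 0.065, 0.998, -0.0]
force: [0.9, -0.1, 1.5]
width: 0.65
grip_force: 0.0
```

>>> {"op": "move_arm", "data": {"series": [[[0,0,0],[0,0,1],0.65],[[0,0,0],[0,0,1],0.65]]}}

```text
clock: 5.8
position: [0.4757, 0.2395, 0.0162]
orientation: [-0.0, 0.065, 0.998, -0.0]
force: [0.4, 0.2, 0.3]
width: 0.654
grip_force: 0.0
```

>>> {"op": "move_arm", "data": {"series": [[[0,0,0],[0,0,1],0.65],[[0,0,0],[0,0,2],0.65],[[0,0,0],[0,0,2],0.65]]}}

```text
clock: 6.18
position: [0.4759, 0.2396, 0.015]
orientation: [0.0, 0.065, 0.998, -0.0]
force: [-2.1, -1.5, 5.4]
width: 0.648
grip_force: 2.9
```

Contact felt at about z=0.0155. I'll raise slightly and grip.

>>> {"op": "move_arm", "data": {"series": [[[0,0,0],[0,0,-3],0.65],[[0,0,0],[0,0,-3],0.5],[[0,0,0],[0,0,-3],0.4],[[0,0,0],[0,0,-3],0.4],[[0,0,0],[0,0,-3],0.4]], "force": 60}}

```text
clock: 6.8
position: [0.4762, 0.2399, 0.0182]
orientation: [0.001, 0.065, 0.998, 0.0]
force: [-1.4, -0.3, 6.4]
width: 0.563
grip_force: 62.1
```

>>> {"op": "move_arm", "data": {"series": [[[0,0,0],[0,0,-10],0.4],[[0,0,0],[0,0,-40],0.4],[[0,0,0],[0,0,-80],0.4],[[0,0,0],[0,0,-120],0.4],[[0,0,0],[0,0,-120],0.4]]}}

```text
clock: 7.42
position: [0.4778, 0.2406, 0.1409]
orientation: [0.003, 0.065, 0.998, 0.002]
force: [0.3, -0.6, -2.4]
width: 0.564
grip_force: 62.4
```

```bash
python3 - <<'E'
import cv2
a=cv2.imread("pics/wrist0.png")[90:270,130:330]
cv2.imwrite("pics/wc.png",cv2.resize(a,None,fx=3.3,fy=3.3,interpolation=2))
E
```

```text
(no output)
```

View pics/wc.png

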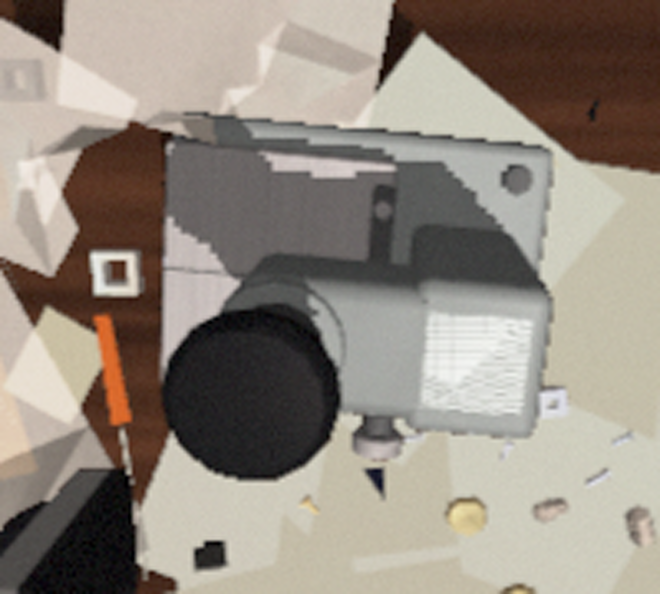

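Button is centred at crop (252,393), the table's front +y corner is at (166,140), and its +y edge runs to (395,165), so the press yaw is roughly -6°.

```bash
python3 - <<'E'
from h import *
d=shot("wrist"); H=np.array(d["hand_eye"])
p=np.array([6.49489999e-01,-6.68521762e-05,2.49214947e-01]); q=np.array([-6.37338939e-04,7.07099667e-01,7.07113236e-01,-7.25192709e-04])
M=R.from_quat(q[[1,2,3,0]]).as_matrix(); d["C"]=p+M@H[:3,3]; d["Rw"]=M@H[:3,:3]
f=lambda u,v,z:(at_z(d,(130+u/3.3-.3,90+v/3.3-.3),z)*1000).round(1)[:2]
print("corner",f(166,140,.04),"edge",f(395,165,.04),"front",f(163,310,.04),"button",f(252,393,.177))
print("fence",f(374,186,.047),f(370,258,.047),f(395,187,.047)); print("base",f(250,125,0.02),f(550,150,.02))
for c in ("scene","side"):
    look(c,["press_anvil","press_fence","button_top","tray_in"])
E
```

```text
corner [560.8  47.2] edge [642.2  38.4] front [555.4 -15. ] button [612.4  -1. ]
fence [634.9  31.7] [633.2   5.9] [642.3  31.3]
base [587.5  51.6] [700.5  42.4]
scene press_anvil 0.85 [233.1 207.5] [614.2 -10.2  40. ]
scene press_fence 0.87 [229.2 202.3] [635.6 -21.1  40. ]
scene button_top 0.79 [230.8 164.3] [6.077e+02 5.000e-01 1.770e+02]
scene tray_in 0.75 [281.9 174.9] [ 618.3 -248.5    9. ]
side press_anvil 0.85 [254.7 211.3] [609.5  -0.9  40. ]
side press_fence 0.59 [248.5 209.1] [627.2   1.4  40. ]
side button_top 0.58 [253.8 167. ] [ 6.096e+02 -3.000e-01  1.770e+02]
side tray_in 0.85 [301.7 169.6] [ 629.1 -257.1    9. ]
```

>>> {"op": "move_arm", "data": {"series": [[[0,0,-2.5],[-3,-30,0],0.4],[[0,0,-2.5],[-7,-80,0],0.4],[[0,0,-2.5],[-11,-130,0],0.4],[[0,0,-2.5],[-16,-180,0],0.4],[[0,0,-2.5],[-19,-220,10],0.4],[[0,0,-2.5],[-21,-244,20],0.4],[[0,0,-2.5],[-21,-244,20],0.4],[[0,0,-2.5],[-21,-244,20],0.4]]}}

```text
clock: 8.98
position: [0.4651, -0.0039, 0.1176]
orientation: [0.0, 0.043, 0.999, 0.0]
force: [-0.3, -0.2, -1.3]
width: 0.566
grip_force: 62.4
```

```bash
python3 - <<'E'
from h import *
d=look("wrist",["press_anvil","press_fence","button_top","plate_center","bush_large_top"])
cv2.imwrite("pics/w3.png",cv2.resize(d["color"],(800,600)))
p,M=pose(); print(p,M.round(3).tolist())
A=np.array([611.7,-2.5]);c,s=np.cos(np.radians(-5)),np.sin(np.radians(-5))
for q,z in [((-55,46),40),((-55,-46),40),((20.5,38),47)]:
    w=A+np.array([c*q[0]-s*q[1],s*q[0]+c*q[1]]); print(q,(proj(d,[*(w/1000),z/1000])*800/512).round())
E
```

```text
wrist button_top 0.57 [406.6 327.4] [458.9  37.3 177. ]
wrist plate_center 0.82 [261.4 313. ] [589.4  -8.6   5. ]
[ 0.46495042 -0.00437345  0.11758078] [[-0.996, 0.086, 0.001], [0.086, 0.996, 0.0], [-0.001, 0.0, -1.0]]
(-55, 46) [511. 481.]
(-55, -46) [340. 481.]
(20.5, 38) [491. 603.]
```

View pics/w3.png

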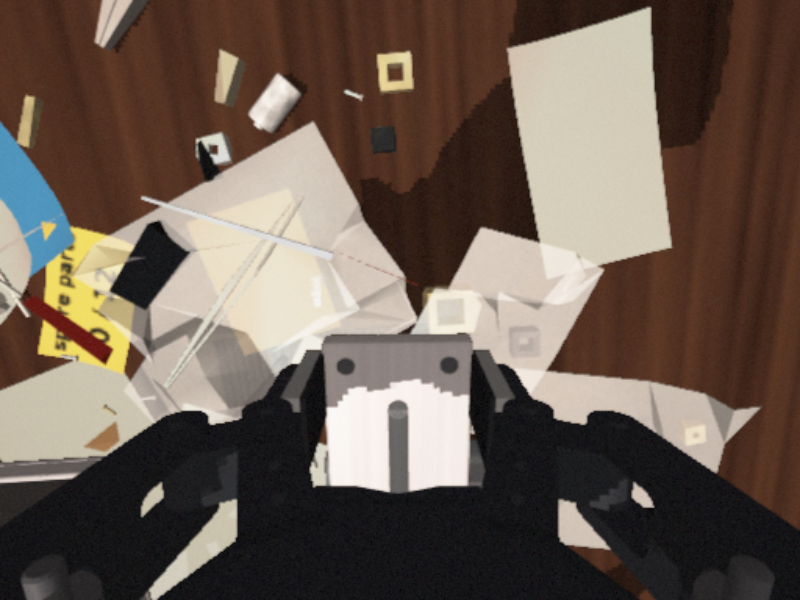

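>>> {"op": "move_arm", "data": {"series": [[[0,0,0],[0,0.6,30],0.4],[[0,0,0],[0,0.6,53],0.4],[[0,0,0],[0,0.6,53],0.4],[[0,0,0],[-20,0.6,53],0.4],[[0,0,0],[-40,0.6,53],0.4],[[0,0,0],[-52,0.6,53],0.4],[[0,0,0],[-52,0.6,53],0.4]]}}

```text
clock: 10.15
position: [0.5175, -0.009, 0.065]
orientation: [0.001, 0.044, 0.999, 0.0]
force: [-1.6, -0.6, -2.6]
width: 0.563
grip_force: 62.4
```

```bash
python3 - <<'E'
from h import *
p,M=pose(); print(p,r.get_state()["force"])
d=shot("side")
e=shot("scene")
a=cv2.resize(d["color"][140:270,200:300],(400,520),interpolation=2); b=cv2.resize(e["color"][140:270,180:280],(400,520),interpolation=2)
cv2.imwrite("pics/s4.png",np.hstack([a,b]))
E
```

```text
[ 0.51745636 -0.00900285  0.06499486] [-1.60308956 -0.62568928 -2.56850876]
```

View pics/s4.png

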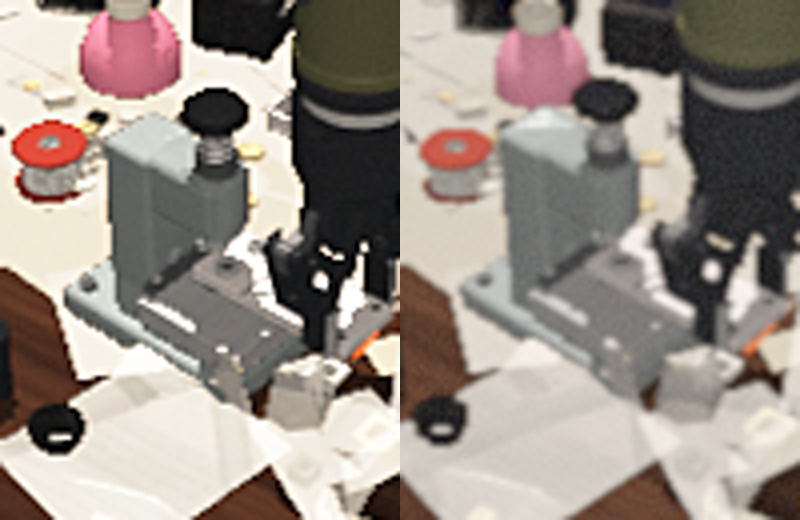

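Plate sits on the axis level under the head, and the bush at (225,262) in the left half is just in front of the plunger. I'm lowering it and feeling for the fence.

>>> {"op": "move_arm", "data": {"series": [[[0,0,0],[0,0,2],0.4],[[0,0,0],[0,0,4],0.4],[[0,0,0],[-4,0,4],0.4],[[0,0,0],[-6,0,4],0.4],[[0,0,0],[-7,0,4],0.4]]}}

```text
clock: 10.88
position: [0.5238, -0.0097, 0.0604]
orientation: [0.0, 0.044, 0.999, -0.0]
force: [-0.8, 0.3, -0.9]
width: 0.563
grip_force: 62.4
```

>>> {"op": "move_arm", "data": {"series": [[[0,0,0],[-1,0,0],0.4],[[0,0,0],[-2,0,0],0.4],[[0,0,0],[-3,0,0],0.4],[[0,0,0],[-3,0,0],0.4]]}}

```text
clock: 11.38
position: [0.5266, -0.01, 0.0603]
orientation: [0.0, 0.044, 0.999, -0.0]
force: [0.1, -0.1, -1.3]
width: 0.561
grip_force: 62.4
```

>>> {"op": "move_arm", "data": {"series": [[[0,0,0],[-1,0,0],0.4],[[0,0,0],[-2,0,0],0.4],[[0,0,0],[-2,0,0],0.4]]}}

```text
clock: 11.75
position: [0.5273, -0.0099, 0.0598]
orientation: [-0.001, 0.044, 0.999, -0.0]
force: [-4.2, -0.0, -1.2]
width: 0.559
grip_force: 62.5
```

>>> {"op": "move_arm", "data": {"series": [[[0,0,0],[2,0.8,0],0.4],[[0,0,0],[2,0.8,1],0.4],[[0,0,0],[2,0.8,1.6],0.4],[[0,0,0],[1,0.8,1.6],0.4],[[0,0,0],[1,0.8,1.6],0.4]]}}

```text
clock: 12.38
position: [0.5273, -0.0092, 0.0586]
orientation: [-0.0, 0.044, 0.999, 0.0]
force: [-2.1, -0.0, -0.6]
width: 0.56
grip_force: 62.5
```

Lightly against the fence. Next: release onto the table, rise, shut, and go above the button.

>>> {"op": "move_arm", "data": {"series": [[[0,0,0],[0,0,0.4],0.5],[[0,0,0],[0,0,0.4],0.65],[[0,0,0],[0,0,0.4],0.8],[[0,0,0],[0,0,-20],0.8],[[0,0,0],[0,0,-60],0.6],[[0,0,0],[0,0,-110],0.3],[[0,0,0],[0,0,-160],0],[[0,0,0],[0,0,-165],0],[[0,0,0],[0,0,-165],0],[[0,0,0],[0,0,-165],0]]}}

```text
clock: 13.62
position: [0.5268, -0.0093, 0.2221]
orientation: [-0.001, 0.044, 0.999, -0.0]
force: [0.0, -0.4, -0.0]
width: -0.003
grip_force: 0.0
```

```bash
python3 - <<'E'
from h import *
p,M=pose(); print(p,r.get_state()["width"])
d=look("wrist",["press_anvil","press_fence","button_top","plate_center","plate_grip","bush_large_top","bush_small_top"],{**Z,"plate_center":.045,"plate_grip":.045,"bush_large_top":.055,"bush_small_top":.055})
cv2.imwrite("pics/w5.png",d["color"])
print(((np.array([.6117,-.0025])-p[:2])@M[:2,:2]*1000).round(1))
E
```

```text
[ 0.52680896 -0.00930103  0.22213582] -0.0029075440975632103
wrist press_anvil 0.58 [260.6 213.6] [570.9  -6.9  40. ]
wrist plate_center 0.68 [258.4 214.2] [569.6  -9.4  45. ]
wrist plate_grip 0.72 [254.6 178. ] [527.  -10.1  45. ]
[-84.   14.2]
```

View pics/w5.png

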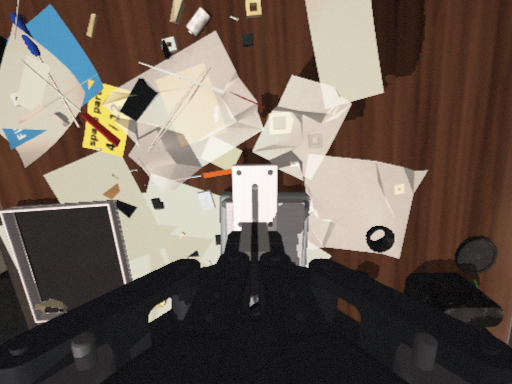

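The plate lies flat on the table; plate columns are 233–279 and table columns about 221–310. I'll measure the lateral offset numerically.

```bash
python3 - <<'E'
from h import *
p,M=pose(); d=shot("wrist"); g=cv2.cvtColor(d["color"],cv2.COLOR_BGR2GRAY)
print(np.diag(d["intrinsics"]),d["intrinsics"][0][2])
for row in (180,190,206,210,216): print(row,[int(x) for x in g[row,210:318]])
A=np.array([611.7,-2.5]);c,s=np.cos(np.radians(-5)),np.sin(np.radians(-5))
for q,z in [((-55,46),40),((-55,-46),40),((-20,46),40),((-20,-46),40),((-95,-39),50),((-95,11),50)]:
    w=A+np.array([c*q[0]-s*q[1],s*q[0]+c*q[1]]); print(q,proj(d,[*(w/1000),z/1000]).round(1))
E
```

```text
[277.67070099 277.67070099   1.        ] 254.06750156772435
180 [58, 56, 58, 56, 56, 59, 63, 65, 66, 68, 64, 66, 65, 61, 61, 59, 60, 58, 58, 57, 55, 82, 208, 249, 250, 250, 250, 250, 251, 249, 249, 249, 249, 248, 247, 248, 249, 249, 248, 248, 249, 247, 248, 249, 247, 247, 248, 249, 248, 247, 248, 247, 247, 246, 246, 247, 247, 245, 245, 247, 247, 247, 245, 246, 246, 245, 225, 115, 37, 35, 38, 38, 41, 52, 66, 67, 66, 63, 60, 59, 57, 62, 57, 53, 55, 53, 49, 55, 51, 53, 56, 60, 67, 104, 174, 210, 210, 209, 211, 209, 208, 210, 211, 210, 210, 210, 210, 210]
190 [109, 77, 57, 57, 55, 59, 59, 64, 65, 68, 65, 62, 60, 61, 55, 42, 46, 46, 42, 38, 43, 44, 182, 246, 250, 250, 249, 250, 250, 249, 248, 248, 249, 248, 248, 248, 249, 249, 249, 248, 248, 224, 114, 115, 114, 118, 116, 155, 229, 248, 247, 246, 247, 247, 246, 247, 247, 245, 246, 248, 247, 247, 245, 246, 246, 245, 221, 109, 43, 41, 44, 43, 43, 43, 41, 46, 38, 42, 45, 44, 40, 41, 45, 36, 41, 34, 37, 33, 41, 34, 36, 35, 36, 39, 42, 142, 205, 206, 190, 173, 194, 207, 206, 209, 209, 210, 210, 209]
206 [228, 227, 227, 228, 220, 208, 219, 218, 
[... 1026 characters left out ...]
233, 217]
216 [217, 219, 218, 218, 218, 218, 219, 218, 219, 175, 127, 168, 179, 191, 193, 180, 199, 230, 232, 231, 230, 229, 217, 229, 248, 248, 248, 248, 249, 249, 247, 245, 245, 246, 246, 246, 248, 249, 248, 247, 246, 233, 163, 110, 116, 117, 116, 133, 215, 246, 246, 245, 245, 246, 246, 246, 245, 244, 245, 247, 246, 245, 241, 236, 205, 137, 124, 108, 113, 112, 111, 112, 111, 112, 111, 109, 110, 113, 112, 112, 108, 109, 111, 110, 108, 111, 113, 112, 106, 114, 112, 109, 109, 101, 91, 111, 139, 144, 173, 212, 213, 216, 216, 211, 212, 212, 217, 225]
(-55, 46) [307.2 200.3]
(-55, -46) [227.5 200.3]
(-20, 46) [305.8 228.5]
(-20, -46) [228.2 228.5]
(-95, -39) [232.2 167.6]
(-95, 11) [278.4 167.6]
```

>>> {"op": "move_arm", "data": {"series": [[[0,0,0],[-40,7,0],0],[[0,0,0],[-84,13.5,0],0],[[0,0,0],[-84,13.5,10],0],[[0,0,0],[-84,13.5,20],0],[[0,0,0],[-84,13.5,25],0],[[0,0,0],[-84,13.5,28],0],[[0,0,0],[-84,13.5,31],0],[[0,0,0],[-84,13.5,34],0],[[0,0,0],[-84,13.5,37],0],[[0,0,0],[-84,13.5,37],0]]}}

```text
clock: 15.32
position: [0.6123, -0.0032, 0.1868]
orientation: [-0.0, 0.044, 0.999, -0.0]
force: [-2.5, -0.4, 3.1]
width: -0.0
grip_force: 1.9
```

>>> {"op": "move_arm", "data": {"series": [[[0,0,0],[0,0,3],0],[[0,0,0],[0,0,5],0],[[0,0,0],[0,0,7],0],[[0,0,0],[0,0,9],0],[[0,0,0],[0,0,9],0]]}}

```text
clock: 15.95
position: [0.6127, -0.0032, 0.1793]
orientation: [0.001, 0.044, 0.999, -0.0]
force: [-5.7, -1.6, 10.7]
width: -0.004
grip_force: 5.2
```

>>> {"op": "move_arm", "data": {"series": [[[0,0,0],[0,0,1],0],[[0,0,0],[0,0,2],0],[[0,0,0],[0,0,3],0],[[0,0,0],[0,0,4],0],[[0,0,0],[0,0,5],0],[[0,0,0],[0,0,5],0]]}}

```text
clock: 16.7
position: [0.6127, -0.0032, 0.176]
orientation: [0.001, 0.044, 0.999, -0.0]
force: [-7.4, -0.1, 17.8]
width: -0.002
grip_force: 9.0
```

>>> {"op": "move_arm", "data": {"series": [[[0,0,0],[0,0,1.5],0],[[0,0,0],[0,0,3],0],[[0,0,0],[0,0,4],0],[[0,0,0],[0,0,4],0]]}}

```text
clock: 17.2
position: [0.6128, -0.0032, 0.1758]
orientation: [0.002, 0.044, 0.999, -0.0]
force: [-16.5, -0.9, 34.2]
width: -0.001
grip_force: 17.2
```

Hard stop reached. Rising and backing off to look.

>>> {"op": "move_arm", "data": {"series": [[[0,0,0],[0,0,-15],0],[[0,0,0],[0,0,-35],0],[[0,0,0],[0,0,-52],0],[[0,0,0],[40,-7,-52],0.4],[[0,0,0],[84,-13.5,-52],0.8],[[0,0,0],[84,-13.5,-52],0.8],[[0,0,0],[84,-13.5,-52],0.8]]}}

```text
clock: 18.08
position: [0.5284, -0.0091, 0.2212]
orientation: [0.001, 0.044, 0.999, 0.0]
force: [0.3, -0.5, -0.1]
width: 0.801
grip_force: 0.0
```

```bash
python3 - <<'E'
from h import *
p,M=pose(); print(p,r.get_state()["force"])
d=shot("side"); e=shot("wrist")
g=cv2.cvtColor(e["color"],cv2.COLOR_BGR2GRAY)
for row in (175,180): 
    x=np.where(g[row,215:300]>180)[0]; print(row,x.min()+215,x.max()+215)
x=np.where(g[140:230,242]>200)[0]; print(x.min()+140)
a=cv2.resize(d["color"][140:270,200:300],(460,598),interpolation=2)
cv2.imwrite("pics/s6.png",a)
E
```

```text
[ 0.52840627 -0.00912862  0.22122296] [ 0.28847926 -0.47590084 -0.07242741]
175 232 299
180 232 276
164
```

View pics/s6.png

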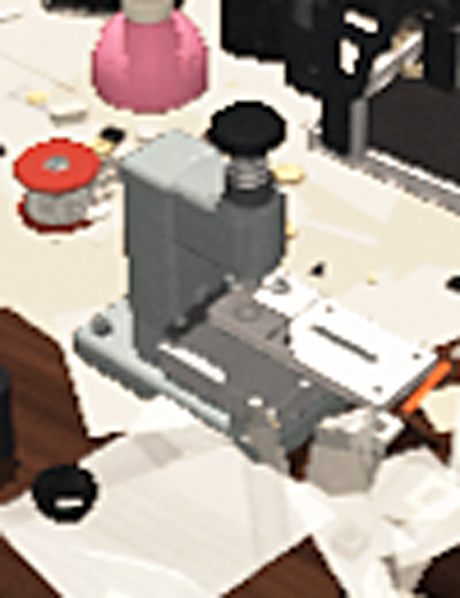

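Large bush at (247,310) is flush, the small one is still proud and the plunger is up. Re-grip now, lift 3 mm and shift.

>>> {"op": "move_arm", "data": {"series": [[[0,0,0],[1,0,50],0.8],[[0,0,0],[1,0,100],0.8],[[0,0,0],[1,0,140],0.8],[[0,0,0],[1,0,156],0.8],[[0,0,0],[1,0,162.5],0.8],[[0,0,0],[1,0,162.5],0.6],[[0,0,0],[1,0,162.5],0.4],[[0,0,0],[1,0,162.5],0.4],[[0,0,0],[1,0,162.5],0.4]]}}

```text
clock: 19.3
position: [0.5278, -0.0091, 0.0595]
orientation: [0.001, 0.044, 0.999, 0.0]
force: [0.3, 0.4, 4.9]
width: 0.559
grip_force: 61.9
```

>>> {"op": "move_arm", "data": {"series": [[[0,0,0],[0,0,-3],0.4],[[0,0,0],[1.5,0,-3],0.4],[[0,0,0],[1.5,9,-3],0.4],[[0,0,0],[1.5,18,-3],0.4],[[0,0,0],[1.5,26.8,-3],0.4],[[0,0,0],[1.5,26.8,-3],0.4],[[0,0,0],[1.5,26.8,-1.5],0.4],[[0,0,0],[0,26.8,-1.5],0.4],[[0,0,0],[0,26.8,-1.5],0.4]]}}

```text
clock: 20.42
position: [0.5292, 0.0173, 0.06]
orientation: [0.0, 0.044, 0.999, -0.0]
force: [-0.1, 0.7, 1.1]
width: 0.559
grip_force: 62.2
```

>>> {"op": "move_arm", "data": {"series": [[[0,0,0],[-1,0,0],0.4],[[0,0,0],[-2,0,0],0.4],[[0,0,0],[-2.5,0,0],0.4],[[0,0,0],[-2.5,0,0],0.4]]}}

```text
clock: 20.92
position: [0.5304, 0.0172, 0.0597]
orientation: [-0.001, 0.044, 0.999, -0.0]
force: [-4.8, -0.1, 5.2]
width: 0.558
grip_force: 62.7
```

>>> {"op": "move_arm", "data": {"series": [[[0,0,0],[1.2,0,0],0.4],[[0,0,0],[1.2,0,0],0.5],[[0,0,0],[1.2,0,0],0.65],[[0,0,0],[1.2,0,0],0.8],[[0,0,0],[1,0,-20],0.8],[[0,0,0],[1,0,-60],0.6],[[0,0,0],[1,0,-110],0.3],[[0,0,0],[1,0,-160],0],[[0,0,0],[1,0,-164],0],[[0,0,0],[1,0,-164],0],[[0,0,0],[1,0,-164],0]]}}

```text
clock: 22.3
position: [0.5295, 0.0174, 0.222]
orientation: [-0.001, 0.044, 0.999, -0.0]
force: [-1.1, -0.8, -0.2]
width: -0.003
grip_force: 0.0
```

```bash
python3 - <<'E'
from h import *
p,M=pose(); print(p,r.get_state()["force"])
e=shot("wrist"); g=cv2.cvtColor(e["color"],cv2.COLOR_BGR2GRAY)
for row in (172,178,184,206,210,216): print(row,[int(v) for v in g[row,190:306]])
print(((np.array([.6125,-.0035])-p[:2])@M[:2,:2]*1000).round(1))
x=g[150:180,244];print(x)
E
```

```text
[0.52953657 0.01738356 0.22197117] [-1.06529589 -0.84282834 -0.15369217]
172 [140, 140, 139, 139, 140, 141, 140, 142, 140, 137, 139, 142, 140, 139, 138, 138, 137, 140, 139, 139, 137, 133, 127, 125, 122, 111, 106, 92, 62, 62, 58, 50, 50, 52, 48, 51, 143, 223, 237, 219, 146, 182, 245, 251, 252, 243, 173, 121, 125, 120, 119, 213, 250, 250, 249, 249, 250, 250, 250, 249, 249, 250, 250, 250, 249, 249, 250, 250, 249, 249, 250, 249, 248, 249, 249, 248, 248, 224, 113, 118, 118, 112, 160, 233, 247, 247, 237, 177, 111, 109, 165, 216, 215, 223, 235, 243, 243, 242, 243, 243, 242, 242, 242, 233, 220, 217, 214, 213, 215, 213, 217, 216, 215, 214, 215, 217]
178 [54, 58, 60, 59, 62, 63, 67, 68, 66, 66, 62, 63, 62, 57, 56, 59, 58, 58, 57, 50, 47, 43, 43, 47, 49, 48, 53, 60, 65, 64, 59, 57, 48, 52, 48, 49, 53, 175, 237, 235, 235, 219, 233, 252, 251, 252, 251, 252, 251, 250, 250, 250, 250, 250, 248, 250, 250, 250, 250, 249, 250, 249, 249, 250, 249, 249, 249, 250, 250, 248, 249, 250, 248, 248, 248, 250, 249, 247, 248, 249, 249, 248, 246, 248, 248, 247, 229, 189, 200, 142, 74, 38, 52, 158, 216, 219, 227, 2
[... 1803 characters left out ...]
, 222, 222, 222, 222, 222, 222, 196, 155, 176, 192, 194, 207, 231, 234, 234, 233, 233, 233, 234, 233, 233, 233, 233, 232, 232, 233, 231, 232, 232, 229, 230, 230, 229, 229, 230, 229, 228, 229, 228, 227, 219, 234, 250, 250, 249, 250, 250, 250, 249, 248, 247, 248, 248, 248, 249, 250, 250, 248, 229, 118, 71, 58, 60, 58, 55, 81, 123, 139, 142, 139, 141, 141, 141, 143, 140, 139, 141, 143, 144, 144, 143, 144, 142, 139, 125, 104, 113, 111, 110, 104, 98, 100, 97, 122, 138, 166, 205, 206, 209, 206, 207, 208, 221, 233, 233, 222, 210, 212, 212, 212, 211, 212, 212, 213]
[-84.5 -13.6]
[212 219 215 219 220 222 222 218 184  34  38  36  38  52  92 165 239 250
 249 249 249 249 249 249 249 248 250 248 248 249]
```

Small bush is within 0.5 mm of the axis. Pressing now.

>>> {"op": "move_arm", "data": {"series": [[[0,0,0],[-40,-7,0],0],[[0,0,0],[-84,-13.6,0],0],[[0,0,0],[-84,-13.6,12],0],[[0,0,0],[-84,-13.6,22],0],[[0,0,0],[-84,-13.6,28],0],[[0,0,0],[-84,-13.6,32],0],[[0,0,0],[-84,-13.6,36],0],[[0,0,0],[-84,-13.6,40],0],[[0,0,0],[-84,-13.6,43],0],[[0,0,0],[-84,-13.6,46],0],[[0,0,0],[-84,-13.6,48],0],[[0,0,0],[-84,-13.6,50],0],[[0,0,0],[-84,-13.6,51],0],[[0,0,0],[-84,-13.6,51],0]]}}

```text
clock: 24.1
position: [0.6128, -0.0031, 0.176]
orientation: [0.0, 0.044, 0.999, 0.0]
force: [-9.2, 1.2, 18.2]
width: 0.003
grip_force: 8.9
```

>>> {"op": "move_arm", "data": {"series": [[[0,0,0],[0,0,1.5],0],[[0,0,0],[0,0,3],0],[[0,0,0],[0,0,3.5],0],[[0,0,0],[0,0,3.5],0]]}}

```text
clock: 24.6
position: [0.6129, -0.003, 0.1759]
orientation: [0.001, 0.044, 0.999, -0.0]
force: [-14.6, 1.2, 31.8]
width: 0.0
grip_force: 16.0
```

On the stop. Rise, go back over the plate and grip it.

>>> {"op": "move_arm", "data": {"series": [[[0,0,0],[0,0,-15],0],[[0,0,0],[0,0,-35],0],[[0,0,0],[0,0,-52],0],[[0,0,0],[40,7,-52],0.4],[[0,0,0],[84,13.6,-52],0.8],[[0,0,0],[84,13.6,-52],0.8],[[0,0,0],[84,13.6,-52],0.8]]}}

```text
clock: 25.48
position: [0.5313, 0.017, 0.2218]
orientation: [0.001, 0.044, 0.999, -0.0]
force: [-0.1, -0.2, 0.3]
width: 0.801
grip_force: 0.0
```

```bash
python3 - <<'E'
from h import *
p,M=pose(); print(p,r.get_state()["force"])
e=shot("wrist"); g=cv2.cvtColor(e["color"],cv2.COLOR_BGR2GRAY)
print([int(v) for v in g[178,224:284]],g[150:180,244])
for n in ("tray_in",):
    m=cams.mark_of(n,e); print([(c["conf"],at_z(e,c["point"],.009)) for c in m[:2]]); print(cams.search_frame(n,e)[:1])
E
```

```text
[0.5312562  0.01703627 0.22175881] [-0.07400808 -0.17611033  0.26071272]
[50, 47, 49, 126, 192, 194, 177, 174, 223, 249, 249, 249, 248, 249, 249, 248, 247, 247, 246, 246, 244, 246, 247, 247, 246, 246, 246, 245, 245, 246, 246, 245, 245, 246, 246, 245, 245, 246, 244, 244, 244, 244, 244, 244, 243, 244, 245, 244, 243, 243, 244, 244, 233, 164, 112, 127, 32, 33, 39, 145] [210 210 211 214 214 208 176  35  35  34  31  49 100 175 240 245 246 246
 245 245 245 245 245 245 245 244 244 245 244 244]
[(0.71, array([ 0.62775506, -0.25793383,  0.009     ]))]
[{'extent': [0.9, 196.7, 115.6, 117.4], 'conf': 0.63}]
```

>>> {"op": "move_arm", "data": {"series": [[[0,0,0],[1,0,50],0.8],[[0,0,0],[1,0,100],0.8],[[0,0,0],[1,0,140],0.8],[[0,0,0],[1,0,156],0.8],[[0,0,0],[1,0,163],0.8],[[0,0,0],[1,0,163],0.6],[[0,0,0],[1,0,163],0.4],[[0,0,0],[1,0,163],0.4],[[0,0,0],[1,0,163],0.4]]}}

```text
clock: 26.75
position: [0.5305, 0.0176, 0.0595]
orientation: [0.001, 0.044, 0.999, 0.0]
force: [-0.6, -0.0, 4.4]
width: 0.56
grip_force: 62.0
```

```bash
python3 - <<'E'
from h import *
look("side",["button_top","tray_in","press_anvil"]); look("scene",["button_top","tray_in"])
E
```

```text
side button_top 0.76 [254.5 164.7] [613.7  -8.7 177. ]
side tray_in 0.93 [301.9 169.4] [ 629.2 -258.3    9. ]
side press_anvil 0.81 [252.7 211.9] [612.2   3.9  40. ]
scene button_top 0.56 [227.5 164.6] [613.   6. 177.]
scene tray_in 0.6 [280.7 175.2] [ 620.3 -245.1    9. ]
```

>>> {"op": "move_arm", "data": {"series": [[[0,0,0],[0,0,-4],0.4],[[0,0,0],[0,0,-4],0.4],[[0,0,0],[20,0,-4],0.4],[[0,0,0],[45,0,-5],0.4],[[0,0,0],[70,0,-6],0.4],[[0,0,0],[75,0,-40],0.4],[[0,0,0],[75,-30,-80],0.4],[[0,0,0],[75,-75,-120],0.4],[[0,0,0],[60,-120,-140],0.4],[[0,0,0],[45,-150,-140],0.4],[[0,0,0],[40,-150,-140],0.4],[[0,0,0],[40,-150,-140],0.4]]}}

```text
clock: 28.6
position: [0.4761, -0.1274, 0.1973]
orientation: [-0.001, 0.043, 0.999, 0.001]
force: [-0.2, 0.2, -1.8]
width: 0.565
grip_force: 62.6
```

```bash
python3 - <<'E'
from h import *
p,M=pose(); print(p,M.round(3).tolist(),r.get_state()["grip_force"])
d=look("wrist",["tray_in","button_top","plate_center"]); print(cams.search_frame("tray_in",d)[:1])
cv2.imwrite("pics/w7.png",cv2.resize(d["color"],(800,600))); np.savez("w7.npz",C=d["C"],Rw=d["Rw"],K=d["intrinsics"])
E
```

```text
[ 0.47606171 -0.12741362  0.1972844 ] [[-0.996, 0.086, -0.002], [0.086, 0.996, 0.001], [0.002, 0.001, -1.0]] 62.56049036979675
wrist plate_center 0.56 [255.2 308.5] [ 656.  -142.7    5. ]
[{'extent': [91.5, 240.3, 119.2, 121.1], 'conf': 0.65}]
```

View pics/w7.png

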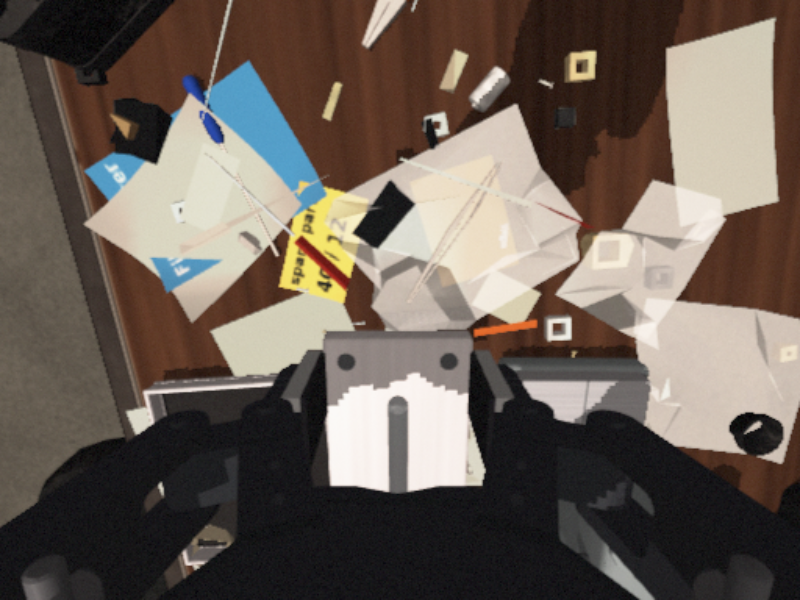

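The near tray rim shows at (146,388)–(290,375), but most of the tray is hidden. I'll take its corners from the clear view w5.

```bash
python3 - <<'E'
from h import *
d=shot("wrist"); H=np.array(d["hand_eye"])
def setp(p,q):
    q=np.array(q); M=R.from_quat(q[[1,2,3,0]]).as_matrix(); d["C"]=np.array(p)+M@H[:3,3]; d["Rw"]=M@H[:3,:3]
f=lambda u,v,z=.024:(at_z(d,(u,v),z)*1000).round(1)[:2]
setp([.52681,-.0093,.22213],[-.0005,.0435,.99905,-.0003])
print("w5",f(4,206.5),f(117,201),f(132,288))
g=cv2.cvtColor(cv2.imread("pics/w5.png"),6)
for c in (20,50,80,110): print(c,g[194:216,c])
for w in (220,240,260,280): print(w,g[w,112:140])
p,M=pose(); d["C"]=p+M@H[:3,3]; d["Rw"]=M@H[:3,:3]
k=.64; print("w7",f(147*k,389*k),f(288*k,376*k))
E
```

```text
w5 [ 540.6 -317.7] [ 545.7 -179. ] [ 666. -185.]
20 [ 61  64  65  59  64  65  52  34  34  26  39  40  85 123 111 170 226 213
  56  42  42  40]
50 [ 62  63  65  56  36  36  34  33  27  47  88 125 117 183 228 210  50  45
  48  43  44  47]
80 [200 200 203 200 203 202 202 181  87 113 113 195 230 210  42  45  45  45
  48  47  46  45]
110 [135 135 136 137 161 174  88  93  93  80  93 105 119 134 146 160 177 190
 214 228 235 234]
220 [189 122  82  86  84 102 108 137 192 201 202 202 204 204 205 203 203 201
 202 206 204 202 205 202 204 205 204 204]
240 [ 47  43 166 234 221 144  87  84  84  84  98  94 143 202 204 201 203 202
 204 204 207 202 202 202 204 203 204 204]
260 [ 40  42  44  46  48  44  92 204 231 162  98  82  85  82 107 110 149 204
 208 210 217 217 218 218 217 218 218 217]
280 [ 46  45  42  40  43  44  44  42  41  43  44 177 231 190 121  83  84  81
  85  90 140 146  24  12  21  23  26  23]
w7 [ 544.9 -323.6] [ 543.5 -216.3]
```

```bash
python3 - <<'E'
from h import *
d=shot("wrist"); H=np.array(d["hand_eye"])
q=np.array([-.0005,.0435,.99905,-.0003]); M=R.from_quat(q[[1,2,3,0]]).as_matrix(); d["C"]=np.array([.52681,-.0093,.22213])+M@H[:3,3]; d["Rw"]=M@H[:3,:3]
f=lambda u,v,z=.024:(at_z(d,(u,v),z)*1000)[:2]
F=np.array([f(20,210.2),f(50,208),f(80,206)]); S=np.array([f(115.4,240),f(120,260),f(124.4,280)])
print(F.round(1),S.round(1))
yf=np.degrees(np.arctan2(-(F[2]-F[0])[0],(F[2]-F[0])[1])); v=S[2]-S[0]; ys=np.degrees(np.arctan2(v[1],v[0])); print(yf,ys)
for t in (yf,ys,(yf+ys)/2):
    t=np.radians(t); ex=np.array([np.cos(t),np.sin(t)]); ey=np.array([-ex[1],ex[0]])
    a=F.mean(0)@ex+79.5; b=S.mean(0)@ey-66.5; c=a*ex+b*ey; print(c.round(1),"TCP target",(c-44*ex).round(1))
p,M=pose(); print(p)
E
```

```text
[[ 547.  -299.7]
 [ 547.4 -262.4]
 [ 548.1 -225.3]] [[ 596.1 -192. ]
 [ 624.1 -192.1]
 [ 653.3 -192.5]]
-0.8291566231135161 -0.5146255760480802
[ 627.  -258.8] TCP target [ 583.  -258.1]
[ 627.  -258.7] TCP target [ 583.  -258.3]
[ 627.  -258.7] TCP target [ 583.  -258.2]
[ 0.47637335 -0.12785216  0.19818119]
```

>>> {"op": "move_arm", "data": {"series": [[[0,0,-2],[-10,-40,0],0.4],[[0,0,-4.3],[-40,-80,0],0.4],[[0,0,-4.3],[-80,-115,0],0.4],[[0,0,-4.3],[-117.5,-120.5,0],0.4],[[0,0,-4.3],[-117.5,-120.5,40],0.4],[[0,0,-4.3],[-117.5,-120.5,90],0.4],[[0,0,-4.3],[-117.5,-120.5,120],0.4],[[0,0,-4.3],[-117.5,-120.5,120],0.4]]}}

```text
clock: 29.95
position: [0.5809, -0.2575, 0.0752]
orientation: [-0.003, 0.006, 1.0, 0.001]
force: [-1.0, -0.1, -1.3]
width: 0.559
grip_force: 62.6
```

```bash
python3 - <<'E'
from h import *
p,M=pose(); print(p,((np.array([.583,-.2582])-p[:2])@M[:2,:2]*1000).round(1),np.degrees(np.arctan2(M[0,1],M[1,1])), r.get_state()["force"])
look("side",["plate_center","tray_in"],{**Z,"plate_center":p[2]-.0145})
E
```

```text
[ 0.5808918  -0.25752234  0.07515537] [-2.1 -0.7] 0.6787589025390808 [-1.0256063  -0.09290734 -1.29449248]
side plate_center 0.91 [304.1 154.8] [ 625.9 -259.8   60.7]
side tray_in 0.7 [300.3 167.2] [ 638.8 -264.8    9. ]
```

Lined up within 2 mm. Lowering to the floor.

>>> {"op": "move_arm", "data": {"series": [[[0,0,0],[-2,-0.7,20],0.4],[[0,0,0],[-2,-0.7,38],0.4],[[0,0,0],[-2,-0.7,44],0.4],[[0,0,0],[-2,-0.7,45.5],0.4],[[0,0,0],[-2,-0.7,45.5],0.4]]}}

```text
clock: 30.72
position: [0.5853, -0.2596, 0.0329]
orientation: [0.0, 0.006, 1.0, -0.0]
force: [0.7, 0.5, -1.6]
width: 0.564
grip_force: 62.6
```

>>> {"op": "move_arm", "data": {"series": [[[0,0,0],[0,0,1.5],0.4],[[0,0,0],[0,0,3],0.4],[[0,0,0],[0,0,3.5],0.4],[[0,0,0],[0,0,3.5],0.4]]}}

```text
clock: 31.22
position: [0.5852, -0.2595, 0.0294]
orientation: [0.0, 0.006, 1.0, -0.0]
force: [0.5, 0.3, -1.5]
width: 0.561
grip_force: 62.6
```

>>> {"op": "move_arm", "data": {"series": [[[0,0,0],[0,0,0.6],0.4],[[0,0,0],[0,0,1.2],0.4],[[0,0,0],[0,0,1.2],0.4]]}}

```text
clock: 31.6
position: [0.5852, -0.2595, 0.0289]
orientation: [0.0, 0.006, 1.0, -0.0]
force: [-2.8, 0.8, 4.3]
width: 0.565
grip_force: 63.3
```

Contact. Release, rise and retreat.

>>> {"op": "move_arm", "data": {"series": [[[0,0,0],[0,0,0.5],0.5],[[0,0,0],[0,0,0],0.6],[[0,0,0],[0,0,0],0.72],[[0,0,0],[0,0,0],0.72],[[0,0,0],[0,0,-20],0.72],[[0,0,0],[0,0,-60],0.72],[[0,0,0],[0,0,-120],0.72],[[0,0,0],[20,0,-180],0.8],[[0,0,0],[40,0,-220],0.8],[[0,0,0],[40,0,-220],0.8],[[0,0,0],[40,0,-220],0.8]]}}

```text
clock: 32.98
position: [0.5451, -0.2587, 0.2486]
orientation: [0.0, 0.006, 1.0, -0.0]
force: [-0.0, 0.4, -1.4]
width: 0.802
grip_force: 0.0
```

```bash
python3 - <<'E'
from h import *
d=look("wrist",["plate_center","tray_in"],{**Z,"plate_center":.014}); s=look("side",["loupe","film_can","button_top","plate_center"],{**Z,"plate_center":.014})
p,M=pose(); print(p,fit(d,.019,cams.search_frame("plate_center",d)[0]["extent"]))
a=cv2.resize(s["color"][110:270,180:340],(400,400),interpolation=2)
u=proj(d,[.627,-.259,.015]).astype(int); print(u)
y0=max(u[1]-80,0);x0=max(u[0]-80,0)
b=cv2.resize(d["color"][y0:y0+160,x0:x0+160],(400,400),interpolation=2)
cv2.imwrite("pics/f.png",np.hstack([a,b]))
E
```

```text
wrist plate_center 0.8 [253.9 223.7] [ 622.9 -261.2   14. ]
side loupe 0.6 [215.3 253.3] [623.1 140.2   0. ]
side film_can 0.62 [196.7 235.1] [701.2 119.4   0. ]
side button_top 0.56 [254.  164.4] [615.4  -9.  177. ]
side plate_center 0.89 [297.1 167.5] [ 642.  -252.2   14. ]
[ 0.54501161 -0.25879569  0.2472443 ] ((627.432373046875, -261.36004638671875), (119.39753723144531, 49.71083068847656), 0.20697493851184845)
[255 226]
```

View pics/f.png

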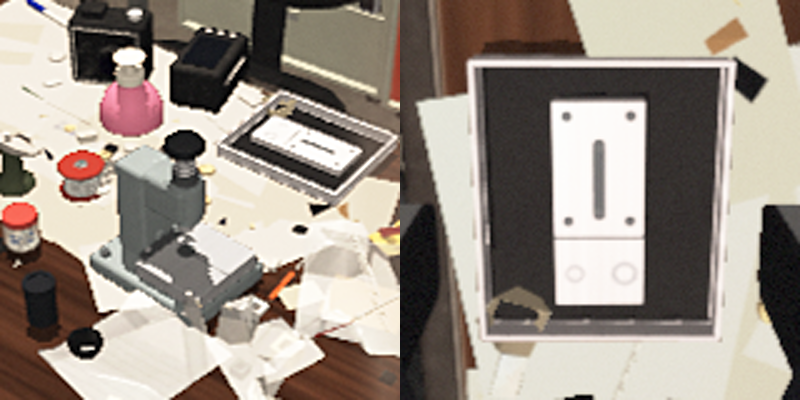

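The plate lies flat and centred in the tray with both bushes flush, at (575,273) and (624,272). The plunger is up, and the loupe and film can are where they were.

```bash
python3 -c "
from workcell import r
print(r.finish_job())"
```

```text
the job is handed in; nothing more can be done
None
```

The job is handed in at about 33 s on the robot clock: the last picture shows both bushes flush, the plate flat in the tray with bushes up, the plunger up, and the loupe and film can untouched; no verdict came back.

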